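Clear the bench, then show the camera the cartridge's port in a mirror

ROBOT

A 6-joint arm with a two-finger parallel gripper is mounted at the origin on the work surface. World frame = base frame: x ahead of the robot, y to its left, z up, the work surface at z = 0. Lengths are in mm, angles in rad, forces in N, time in s.
With the tool pointing down it reaches from about 350 to 875 mm from the base axis. Payload 4.2 kg.
Tool frame: the origin (TCP) lies between the finger pads; the fingertips stand 22 mm ahead of it and the grasp point (between the pads) lies 3 mm ahead of it; z points along the fingers, y is the line along which they close (so a half turn about z gives the same grasp; the last joint's range is limited). The gripper opens to 87 mm and grips with 3 to 60 N. Pads are 19 mm wide; open, the fingers measure 117 mm over their backs; the gripper's body (75 mm by 190 mm) begins 51 mm behind the grasp point.
Start: joints at [1.437, 0.385, 0.008, 0, -1.194, -0.259], TCP at [239.202, 577.392, 244.55] pointing down, gripper open.
Joint ranges: [-3.14, 3.14], [-1.21, 2.06], [-1.07, 1.41], [-3.16, 2.05], [-2.99, -0.16], [-3.1, 3.1]. Speed limits (rad/s): [2.79, 2.79, 3.14, 3.14, 3.14, 3.14].

INTERFACE

Orientations are given as a unit quaternion [w, x, y, z].
In Python, from bench import r, vision gives the robot as it stands.
- The arm moves only by the tool arm_command, never from a script. Its argument "plan" is one flat list of numbers, 5 for each row, row after row: the shift along the tool's x, y, z in m, then the turn about the tool's z in rad, then the finger opening in m, from 0 to 0.087. In form: [dx, dy, dz, turn, fingers, dx, dy, dz, turn, fingers, ...]. A call has 1 to 20 rows; each row is the pose to reach, as a shift and turn from the pose commanded when the call began, along the tool's axes at that moment; what a row does not reach only later rows make up. A row lasts 1/12 s, in which the tool goes at most 41.7 mm and 7.16 degrees, less where a joint would pass 70% of its speed; a pose out of reach is approached as far as the arm can. A call with a gripper value outside its range is refused whole. The fingers move at their own pace and stop on an object; "newtons" is the grip in N (left out, the last holds). Time passes only in rows, so rows that repeat a pose let the fingers close. It gives the time, the measured TCP pose, the force, the opening and the grip force at its end, in the units of the state.
- r.sense(): the state, without advancing time (a new reading comes with each control period).
- vision.camera(name): name is "scene" or "top" or "wrist"; returns a dict with "img" (384x512x3 uint8, red, green, blue), "K" (3x3 intrinsics, pixels), "xyz" and "orientation" of the camera in the world. Camera axes: x right, y down, z forward; pixel columns grow to the right and rows downward; lengths in mm; the calibration is good to about 2 mm. A picture is of the moment at which its call begins. There is no depth.
- r.finish_job(): hands the job in; it is judged then, once.
The state is a dict: "time_s": time; "joint_positions": joint angles; "qvel": joint speeds; "joint_efforts": joint torques, N m; "tcp_pos": TCP position; "orientation": TCP orientation; "force": force on the tool from outside, world axes, zero at the start; "wrist_torque": the same for the moment, N m; "opening": opening from 0.0 (shut) to 1.0 (fully open); "grasp_force": force on a finger pad.
Only numpy, scipy, OpenCV 4.12 (cv2) and the standard library are available. Lean on these libraries where they do the work, as an engineer would, in place of code of your own. Each camera call takes 0.05 s, during which the arm holds its last target. There are 200 camera calls.

TASK

First clear the loose square bottle and the loose slide cassette off the bench in front of the camera: stand the bottle in the white tray that already has a bottle like it, and lay the cassette flat in the tray that already has a cassette. Then pick up the inspection mirror by its handle and hold it level in mid-air with its glass centred straight below the overhead camera's lens, at the height of the port on the front of the white cartridge and turned to face that port, so that the camera looking straight down sees the port in the middle of the mirror. Finish while still holding the mirror there, steady and touching nothing but the gripper, and leave the other things on the bench where they are.

Things in the scene. Friction and masses are not known exactly. Their poses are not given: they have to be found in the camera images.
- bottle: Loose square white reagent bottle, standing on the bench in the area in front of the camera: body 30 x 30 mm and 48 mm high, round grey cap above it (24 mm across), 66 mm high in all, 50 to 100 g. Origin: centre of its underside; z up, x and y square to the flat sides.
- cassette: Loose flat grey slide cassette lying beside the bottle: 76 mm long (x) x 30 mm wide (y) x 14 mm thick (z up), about 40 g. Origin: centre of its underside.
- bottle_tray: Fixed white open tray on the left, 140 mm (x) x 200 mm (y) outside, 30 mm high, walls and floor 4 mm. A bottle like the loose one already stands in its outer (+y) half; the -y half is free. Origin: centre of its underside. The two trays look alike and may be either way round; the contents tell them apart.
- cassette_tray: The second, identical tray; a cassette like the loose one already lies in its +y half, the -y half is free. Origin: centre of its underside.
- mirror: Loose inspection mirror, 120 g, lying on the right of the bench on its handle's flat underside. Origin: centre of the glass, 22 mm above the bench as it lies. z up as it lies; x points from the handle to the glass and beyond. The glass (46 x 44 mm, frame 50 x 48 mm) is tilted 45 degrees, facing halfway between +x and +z: a view coming straight down its z axis leaves along +x.
- mirror_handle (a point): Middle of the mirror's black handle, 150 mm behind the glass centre (on -x), level with it; axes as the mirror's. The handle is a bar 120 mm long (x), 18 mm wide (y: grip across this), 34 mm high (22 mm below to 12 mm above this point); a thin stem joins it to the glass. Centre of mass within 30 mm of here, towards the glass.
- lens (a point): Centre of the overhead camera's lens, 270 mm above the bench, looking straight down. The camera is a black cylinder 38 mm across reaching 88 mm above the lens; its boom (14 mm thick, 345 mm up) runs off to a post 160 mm further along +x and 210 mm along +y.
- camera_stand: The fixed camera stand. Origin: the point on the bench straight below the lens. World-aligned axes.
- cartridge: Fixed white reagent cartridge beyond the camera: 80 mm (x) x 120 mm (y) x 90 mm high. Origin: centre of its underside. Its front (-x face) looks roughly towards the robot.
- port (a point): Centre of the outer end of the cartridge's inlet port: a black stub 16 mm across standing 25 mm out of the middle of the cartridge's front face, 65 mm above the bench; 65 mm from the cartridge's origin along its -x. It lies about 80 to 150 mm from the point below the lens.
- sample_bottle: The bottle already in the bottle tray, same make as the loose one. Origin: centre of its underside.
- sample_cassette: The cassette already in the cassette tray, same make as the loose one. Origin: centre of its underside.
- dish: Bystander: low glass dish with lid, 63 mm across, 15 mm high. Origin: centre of its underside.
- beaker: Bystander: glass beaker, 60 mm across, 75 mm high. Origin: centre of its underside.
- tip_rack: Bystander: blue pipette tip box with clear lid, 120 x 85 x 60 mm. Origin: centre of its underside.
- jar: Bystander: small jar, 36 mm across, 32 mm high. Origin: centre of its underside.

How it is judged (in metres and radians):
On the way, in this order (a step that is already met when the one before it is completed fails the run):
1. the loose bottle stands in the tray with the bottle and the loose cassette lies flat in the tray with the cassette, both let go (x of bottle in the frame of bottle_tray between -0.058 and 0.058 m and y of bottle in the frame of bottle_tray between -0.088 and 0.088 m and z of bottle in the frame of bottle_tray between -0.005 and 0.02 m and angle between each of bottle, cassette's own z axis and vertical below 0.25 rad and linear speed of each of bottle, cassette below 0.03 m/s and x of cassette in the frame of cassette_tray between -0.058 and 0.058 m and y of cassette in the frame of cassette_tray between -0.088 and 0.088 m and z of cassette in the frame of cassette_tray between -0.005 and 0.02 m and contact force between each of bottle, cassette and the fingers below 0.05 N), for 0.2 s.
2. the gripped mirror shows the port to the camera (x of lens in the frame of mirror between -0.018 and 0.018 m and y of lens in the frame of mirror between -0.018 and 0.018 m and z of lens in the frame of mirror above 0.1 m and y of port in the frame of mirror between -0.015 and 0.015 m and z of port in the frame of mirror between -0.015 and 0.015 m and x of port in the frame of mirror above 0.04 m and contact force between mirror and the fingers above 1 N and height (world z) of mirror above 0.045 m and linear speed of mirror below 0.02 m/s and angular speed of mirror below 0.15 rad/s), for 0.3 s.
At the end, for the whole second after the job is handed in: Bottle upright, cassette flat (within 0.25 rad) in their own trays. Mirror gripped, still, over 45 mm up, touching nothing else; in its frame the lens lies within 18 mm of the z axis (in x and in y), the port's end within 15 mm of the x axis (in y and in z), ahead of the glass (all of step 2 and x of bottle in the frame of bottle_tray between -0.058 and 0.058 m and y of bottle in the frame of bottle_tray between -0.088 and 0.088 m and z of bottle in the frame of bottle_tray between -0.005 and 0.02 m and angle between each of bottle, cassette's own z axis and vertical below 0.25 rad and linear speed of each of bottle, cassette below 0.03 m/s and x of cassette in the frame of cassette_tray between -0.058 and 0.058 m and y of cassette in the frame of cassette_tray between -0.088 and 0.088 m and z of cassette in the frame of cassette_tray between -0.005 and 0.02 m and contact force between mirror and camera_stand below 0.2 N and contact force between mirror and cartridge below 0.2 N and contact force between mirror and bottle_tray below 0.2 N and contact force between mirror and cassette_tray below 0.2 N and contact force between mirror and bottle below 0.2 N and contact force between mirror and cassette below 0.2 N and contact force between mirror and dish below 0.2 N and contact force between mirror and beaker below 0.2 N and contact force between mirror and tip_rack below 0.2 N and contact force between mirror and jar below 0.2 N and contact force between mirror and sample_bottle below 0.2 N and contact force between mirror and sample_cassette below 0.2 N); the arm keeps its last pose, push and grip.
It fails at once if a bystander (dish, beaker, tip box, jar) or an item already in a tray is shoved more than 40 mm from its place (distance of any of dish, beaker, tip_rack, jar, sample_bottle, sample_cassette from where it was at the start of the episode above 0.04 m).
It also fails if it takes over 72 s, if anything falls off the work surface, if the arm or the gripper's body presses on something with over 40 N, if the wrist force passes 120 N, or if a joint passes its speed limit or range.

## Working session

There is one attempt and no reset: what is moved stays moved. The work goes in short steps, Python scripts to look and compute and a tool call to move; the robot and the scene stay as the last step left them, time stands still between calls to the robot, and variables do not carry over. Pictures are saved under pics/ and viewed, at most 10 in all, crops included, and the job is handed in when it is done.

Besides the shell and the picture viewer there is one more tool, called after "Emit:" by a JSON object that holds its "method" and its "body". arm_command: Moves the arm, as the interface text tells. Its arguments: {"type":"object","properties":{"plan":{"type":"array"},"newtons":{"type":"number"}},"required":["plan"]}

```bash
ls; mkdir -p pics; python3 - <<'E'
from bench import r, vision
import cv2,numpy as np
print(r.sense())
for n in ["top","scene","wrist"]:
    c=vision.camera(n); print(n,c["K"],c["xyz"],c["orientation"])
    cv2.imwrite(f"pics/{n}0.png",c["img"][:,:,::-1])
E
```

```text
pics
{'time_s': 0.0, 'joint_positions': array([ 1.43660452e+00,  3.85580493e-01,  6.61945450e-03, -4.95984162e-04,
       -1.19404496e+00, -2.58594219e-01]), 'qvel': array([ 0.00076067, -0.00039072,  0.00167117,  0.0003562 , -0.00083651,
        0.00030244]), 'joint_efforts': array([ 1.05607724e-03, -3.90665460e+01,  1.87407196e+01,  4.22014207e+00,
        1.09342372e-02, -1.97127492e-04]), 'tcp_pos': array([238.99832172, 576.88329746, 243.44308523]), 'orientation': array([ 1.11702937e-03,  9.80758316e-01, -1.95222568e-01, -1.61374441e-04]), 'force': array([ 0.44768756, -0.96496917, -0.63853494]), 'wrist_torque': array([ 0.00781437, -0.00547081,  0.03464618]), 'grasp_force': 0.0, 'opening': 0.9965497953338806}
top [[473.68230619   0.         251.3854914 ]
 [  0.         473.68230619 187.47259954]
 [  0.           0.           1.        ]] [ 314.9532502   -70.83079664 1461.08402917] [-0.08222969  0.73791241 -0.6656529   0.07503177]
scene [[493.89792893   0.         251.27227434]
 [  0.         493.89792893 186.32855324]
 [  0.           0.           1.        ]] [1274.8844294   769.47528997 1262.79579343] [-0.1267477   0.32704519  0.8634605  -0.36250852]
wrist [[297.33310318   0.         253.78998882]
 [  0.         297.33310318 186.54197397]
 [  0.           0.           1.        ]] [309.68710592 548.66182376 382.38038594] [-0.07958818 -0.54997585  0.82282778  0.11894003]
```

View pics/top0.png

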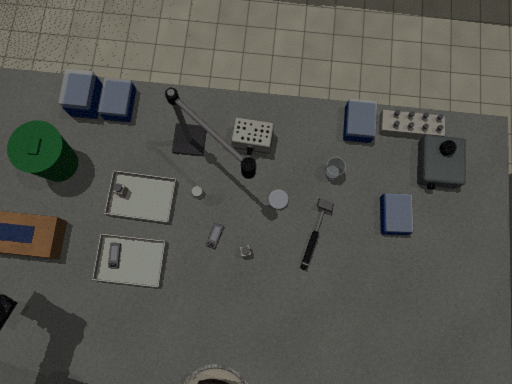

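View pics/scene0.png

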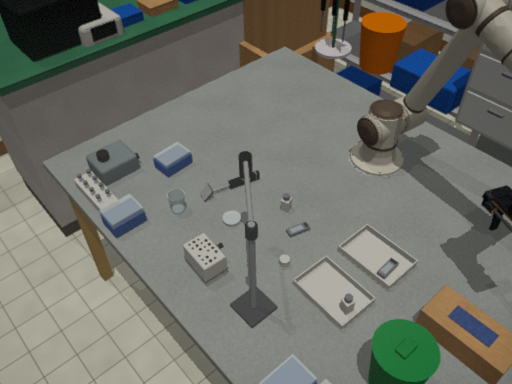

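The top view shows the bottle tray at (140,197) with its bottle at (119,188), and the cassette tray at (130,261) with its cassette at (115,254). The loose cassette is at (215,236) and the loose bottle at (246,252). The mirror glass is at (326,205) with its handle at (310,250), the lens camera is at (249,168), and the cartridge is at (253,133) with its port at about (250,150). The scene view agrees, with the loose bottle at (286,201) and the mirror at (208,190) to (245,180).

```bash
cat > h.py <<'E'
import numpy as np, cv2
from scipy.spatial.transform import Rotation as R
from bench import r, vision
def rot(q): return R.from_quat([q[1],q[2],q[3],q[0]]).as_matrix()
def plane(c,uv,z):
    d=rot(c["orientation"])@np.linalg.solve(c["K"],[uv[0],uv[1],1]); o=np.array(c["xyz"])
    return (o+d*(z-o[2])/d[2])
def proj(c,p):
    q=c["K"]@(rot(c["orientation"]).T@(np.array(p,float)-c["xyz"])); return q[:2]/q[2]
def tri(cs,uvs):
    A=0;b=0
    for c,uv in zip(cs,uvs):
        d=rot(c["orientation"])@np.linalg.solve(c["K"],[uv[0],uv[1],1]); d/=np.linalg.norm(d)
        P=np.eye(3)-np.outer(d,d); A=A+P; b=b+P@c["xyz"]
    return np.linalg.solve(A,b)
def tool(target,yaw_closing=None):
    s=r.sense(); M=rot(s["orientation"]); d=M.T@(np.array(target)-s["tcp_pos"])
    print("shift tool xyz mm",d.round(1),"toolx",M[:,0].round(3),"tooly",M[:,1].round(3),"tcp",s["tcp_pos"].round(1))
    if yaw_closing is not None:
        v=M.T@np.array([np.cos(yaw_closing),np.sin(yaw_closing),0]); a=np.arctan2(v[1],v[0])-np.pi/2
        a=(a+np.pi/2)%np.pi-np.pi/2; print("turn",round(a,4))
E
python3 - <<'E'
from h import *
c=vision.camera("top");im=c["img"][:,:,::-1]
cv2.imwrite("pics/crop1.png",cv2.resize(im[110:290,90:350],None,fx=3,fy=3,interpolation=cv2.INTER_CUBIC))
for n,uv,z in [("bt",(140,197),30),("ct",(130,261),30),("cas",(215,236),14),("bot",(246,252),66),("glass",(326,205),30),("handle",(310,250),34),("lens",(249,168),358),("cart",(253,133),90),("dish",(278,200),15),("beaker",(336,169),75),("jar",(197,191),32)]:
    print(n,plane(c,uv,z).round(0))
hsv=cv2.cvtColor(im,cv2.COLOR_BGR2HSV); v=hsv[:,:,2]
m=((v>150)).astype(np.uint8); m[:110]=0;m[290:]=0
cs,_=cv2.findContours(m,cv2.RETR_EXTERNAL,2)
for k in cs:
    if cv2.contourArea(k)>15: print(cv2.minAreaRect(k),cv2.contourArea(k))
E
```

```text
bt [573. 299.  30.]
ct [376. 299.  30.]
cas [479.  56.  14.]
bot [436. -44.  66.]
glass [ 607. -273.   30.]
handle [ 464. -234.   34.]
lens [611. -36. 358.]
cart [794. -28.  90.]
dish [ 610. -125.   15.]
beaker [ 711. -289.   75.]
jar [609. 127.  32.]
```

View pics/crop1.png

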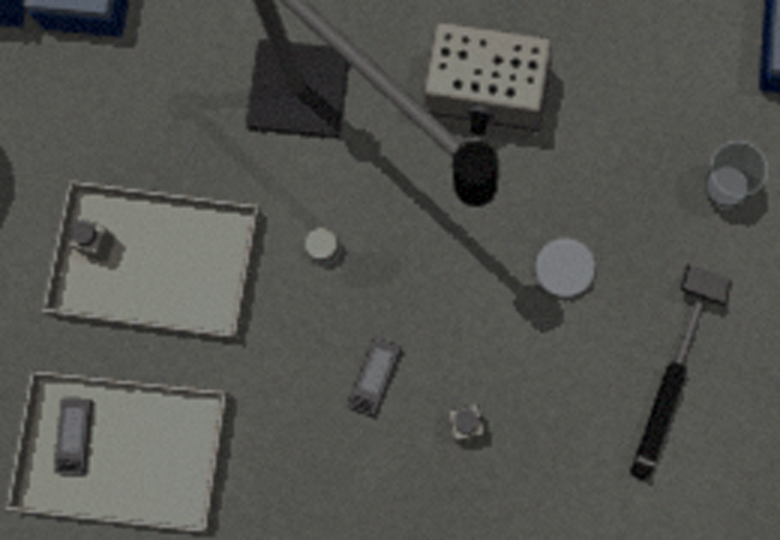

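The enlarged view is clear. The loose cassette's top face runs from about (386,342) to (364,412) in crop pixels and the bottle's cap is at (466,422). The mirror's handle runs (675,370)-(642,472) with its glass at (707,285), and the port is at (479,122) under the lens cylinder at (476,173).

```bash
python3 - <<'E'
from h import *
c=vision.camera("top")
f=lambda p,z: plane(c,(p[0]/3+90-.33,p[1]/3+110-.33),z)[:2]
for n,P in [("bt",[(70,184),(258,207),(239,338),(46,312)]),("ct",[(33,375),(225,394),(207,530),(10,509)])]:
    q=np.array([f(p,30) for p in P]); ax=q[0]+q[1]-q[2]-q[3]; print(n,q.mean(0).round(1),"xaxis ang",np.arctan2(ax[1],ax[0]).round(3),np.linalg.norm(q[0]-q[1]),np.linalg.norm(q[1]-q[2]))
q=[f((386,342),14),f((364,412),14)]; print("cas ends",q)
cc=f((376,376),14);bo=f((466,422),66);print("cas",cc,"bot",bo)
w=vision.camera("wrist");s=r.sense();M=rot(s["orientation"]);W=rot(w["orientation"])
print("cam off in tool",M.T@(w["xyz"]-s["tcp_pos"]),"look in tool",M.T@W[:,2], "cam x in tool",M.T@W[:,0])
tool([380,0,230],np.pi/2)
E
```

```text
bt [575.6 297.3] xaxis ang -0.008 197.971236455259 137.74890574982555
ct [378.8 301.4] xaxis ang 0.007 195.4809591022994 134.59578861975564
cas ends [array([517.56495258,  50.5184723 ]), array([444.13768706,  64.28658435])]
cas [481.771416    56.54723529] bot [440.05635818 -40.89161402]
cam off in tool [  76.12077368   -0.62792514 -138.66210656] look in tool [-0.28333735 -0.00132571  0.95901939] cam x in tool [5.68429341e-04 9.99998637e-01 1.55029765e-03]
shift tool xyz mm [351.1 479.3  14.6] toolx [ 0.924 -0.383  0.   ] tooly [-0.383 -0.924  0.001] tcp [239.1 577.2 244.2]
turn -0.3929
```

```bash
python3 - <<'E'
from h import *
tool([400,5,230],np.pi/2)
E
```

```text
shift tool xyz mm [367.7 467.1  14.5] toolx [ 0.924 -0.383  0.   ] tooly [-0.383 -0.924  0.001] tcp [239.1 577.2 244.2]
turn -0.3929
```

Emit:
{"method": "arm_command", "body": {"plan": [0.37,0.465,0.0,-0.393,0.06,0.37,0.465,0.0,-0.393,0.06,0.37,0.465,0.0,-0.393,0.06,0.37,0.465,0.0,-0.393,0.06,0.37,0.465,0.0,-0.393,0.06,0.37,0.465,0.0,-0.393,0.06,0.37,0.465,0.0,-0.393,0.06,0.37,0.465,0.0,-0.393,0.06,0.37,0.465,0.0,-0.393,0.06,0.37,0.465,0.0,-0.393,0.06,0.37,0.465,0.0,-0.393,0.06,0.37,0.465,0.0,-0.393,0.06,0.37,0.465,0.0,-0.393,0.06,0.37,0.465,0.0,-0.393,0.06,0.37,0.465,0.0,-0.393,0.06,0.37,0.465,0.0,-0.393,0.06,0.37,0.465,0.0,-0.393,0.06]}}

```text
time_s: 1.72
tcp_pos: [403.0, 5.6, 244.5]
orientation: [-0.0, 1.0, -0.001, 0.0]
force: [0.8, 0.8, -0.3]
opening: 0.69
grasp_force: 0.0
```

```bash
python3 - <<'E'
from h import *
print(r.sense()["time_s"]); tool([440,-41,100],np.pi/2)
c=vision.camera("wrist");im=c["img"][:,:,::-1]
cv2.imwrite("pics/w1.png",cv2.resize(im,None,fx=1.5,fy=1.5,interpolation=cv2.INTER_CUBIC))
print(proj(c,[440,-41,66]),proj(c,[482,56.5,14]))
E
```

```text
1.7167
shift tool xyz mm [ 37.1  46.5 144.5] toolx [ 1.    -0.002  0.   ] tooly [-0.002 -1.    -0.   ] tcp [403.    5.6 244.5]
turn -0.0022
[299.30057904 137.62844986] [212.43183438  96.77050735]
```

View pics/w1.png

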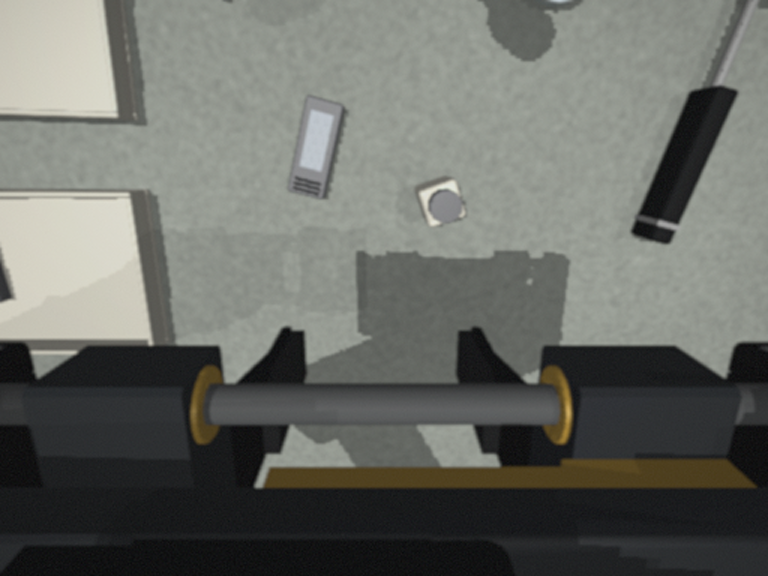

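The wrist view (shown ×1.5) has the cassette's corners at (307,95), (345,104), (327,198) and (289,191). The bottle's shoulder corners are at (417,187), (455,179), (467,215) and (429,226) with its cap at (446,206), and the handle's corners are at (695,86), (737,92), (669,243) and (632,236).

```bash
python3 - <<'E'
from h import *
c=vision.camera("wrist")
f=lambda p,z: plane(c,(p[0]/1.5-.17,p[1]/1.5-.17),z)[:2]
for n,P,z in [("bottle",[(417,187),(455,179),(467,215),(429,226)],48),("cas",[(307,95),(345,104),(327,198),(289,191)],14),("handle",[(695,86),(737,92),(669,243),(632,236)],34)]:
    q=np.array([f(p,z) for p in P]); a=q[0]+q[1]-q[2]-q[3]
    print(n,q.mean(0).round(1),"long ang",np.arctan2(a[1],a[0]).round(3),[np.linalg.norm(q[i]-q[(i+1)%4]).round(1) for i in range(4)])
    th=np.arctan2(a[1],a[0]); tool(list(q.mean(0))+[30 if n=="bottle" else 25],th+np.pi/2)
print("cap",f((446,206),66))
E
```

```text
bottle [441.3 -37.4] long ang 0.347 [np.float64(28.4), np.float64(28.4), np.float64(29.5), np.float64(30.6)]
shift tool xyz mm [ 38.3  44.2 214.6] toolx [1.    0.001 0.   ] tooly [ 0.001 -1.    -0.   ] tcp [402.9   6.8 244.6]
turn -0.3455
cas [479.6  59.2] long ang -0.234 [np.float64(29.8), np.float64(73.8), np.float64(31.3), np.float64(75.0)]
shift tool xyz mm [ 76.7 -52.3 219.6] toolx [1.    0.001 0.   ] tooly [ 0.001 -1.    -0.   ] tcp [402.9   6.8 244.6]
turn 0.2348
handle [ 465.6 -220.3] long ang -0.252 [np.float64(31.5), np.float64(115.2), np.float64(30.8), np.float64(113.4)]
shift tool xyz mm [ 62.4 227.2 219.6] toolx [1.    0.001 0.   ] tooly [ 0.001 -1.    -0.   ] tcp [402.9   6.8 244.6]
turn 0.2527
cap [440.53361719 -37.90661246]
```

Emit:
{"method": "arm_command", "body": {"plan": [0.038,0.045,0.1,-0.345,0.06,0.038,0.045,0.1,-0.345,0.06,0.038,0.045,0.13,-0.345,0.06,0.038,0.045,0.13,-0.345,0.06,0.038,0.045,0.17,-0.345,0.06,0.038,0.045,0.2,-0.345,0.06,0.038,0.045,0.212,-0.345,0.06,0.038,0.045,0.212,-0.345,0.06,0.038,0.045,0.212,-0.345,0.02,0.038,0.045,0.212,-0.345,0.02,0.038,0.045,0.212,-0.345,0.02,0.038,0.045,0.212,-0.345,0.02,0.038,0.045,0.212,-0.345,0.02,0.038,0.045,0.212,-0.345,0.02,0.038,0.045,0.19,-0.345,0.02,0.038,0.045,0.16,-0.345,0.02,0.038,0.045,0.13,-0.345,0.02,0.038,0.045,0.13,-0.345,0.02], "newtons": 20}}

```text
time_s: 3.32
tcp_pos: [444.7, -38.3, 119.8]
orientation: [0.0, 0.985, 0.172, 0.006]
force: [1.3, 0.4, -0.4]
opening: 0.347
grasp_force: 20.0
```

```bash
python3 - <<'E'
from h import *
s=r.sense();print(s["opening"],s["grasp_force"],s["time_s"])
tool([575,250,114],np.pi/2); tool([575,250,33],0)
E
```

```text
0.3467740095544217 20.000061427708715 3.3167
shift tool xyz mm [ 220.4 -226.9    8. ] toolx [0.941 0.34  0.012] tooly [ 0.34  -0.941  0.002] tcp [444.7 -38.3 119.8]
turn 0.3464
shift tool xyz mm [ 219.4 -227.1   88.9] toolx [0.941 0.34  0.012] tooly [ 0.34  -0.941  0.002] tcp [444.7 -38.3 119.8]
turn -1.2244
```

Emit:
{"method": "arm_command", "body": {"plan": [0.224,-0.226,0.0,0.345,0.02,0.224,-0.226,0.0,0.345,0.02,0.224,-0.226,0.0,0.345,0.02,0.224,-0.226,0.0,0.345,0.02,0.224,-0.226,0.0,0.345,0.02,0.224,-0.226,0.0,0.345,0.02,0.224,-0.226,0.0,0.345,0.02,0.224,-0.226,0.0,0.345,0.02,0.224,-0.226,0.0,0.345,0.02,0.224,-0.226,0.0,0.345,0.02,0.224,-0.226,0.0,0.345,0.02,0.224,-0.226,0.03,0.345,0.02,0.224,-0.226,0.05,0.345,0.02,0.224,-0.226,0.065,0.345,0.02,0.224,-0.226,0.065,0.345,0.02,0.224,-0.226,0.065,0.345,0.02]}}

```text
time_s: 4.65
tcp_pos: [574.7, 248.0, 49.3]
orientation: [0.001, 1.0, -0.001, -0.001]
force: [0.5, -0.1, -0.3]
opening: 0.345
grasp_force: 20.0
```

```bash
python3 - <<'E'
from h import *
s=r.sense();print(s["tcp_pos"],s["opening"],s["grasp_force"],s["time_s"],s["orientation"])
c=vision.camera("top");im=c["img"][:,:,::-1]
cv2.imwrite("pics/t2.png",cv2.resize(im[150:290,80:280],None,fx=4,fy=4,interpolation=cv2.INTER_CUBIC))
E
```

```text
[574.72521815 248.02186116  49.25063157] 0.34454199326281165 20.00001777894795 4.65 [ 7.42944563e-04  9.99999253e-01 -5.02803874e-04 -8.30035745e-04]
```

View pics/t2.png

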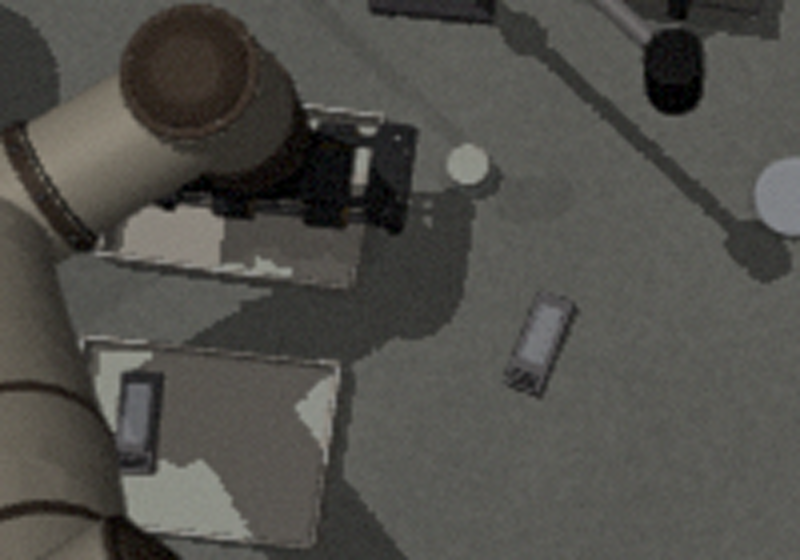

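The gripper and bottle are over the bottle tray, right of centre around (330,180). The jar at (467,163), the loose cassette at (540,345) and the other tray are undisturbed.

Emit:
{"method": "arm_command", "body": {"plan": [0.0,0.0,0.006,0.0,0.02,0.0,0.0,0.01,0.0,0.02,0.0,0.0,0.012,0.0,0.02,0.0,0.0,0.012,0.0,0.02,0.0,0.0,0.012,0.0,0.02]}}

```text
time_s: 5.12
tcp_pos: [575.4, 249.7, 37.7]
orientation: [-0.0, 1.0, 0.0, 0.0]
force: [0.0, 0.3, 0.3]
opening: 0.347
grasp_force: 20.0
```

Emit:
{"method": "arm_command", "body": {"plan": [0.0,0.0,0.0,0.0,0.05,0.0,0.0,0.0,0.0,0.05,0.0,0.0,0.0,0.0,0.05,0.0,0.0,0.0,0.0,0.05,0.0,0.0,-0.02,0.0,0.05,0.0,0.0,-0.05,0.0,0.05,0.0,0.0,-0.09,0.0,0.05,0.0,0.0,-0.12,0.0,0.05,0.0,0.0,-0.12,0.0,0.05]}}

```text
time_s: 5.87
tcp_pos: [579.1, 251.7, 165.8]
orientation: [-0.004, 1.0, 0.001, 0.007]
force: [1.1, 1.2, 0.5]
opening: 0.57
grasp_force: 0.0
```

```bash
python3 - <<'E'
from h import *
print(r.sense()["time_s"]); tool([480,58.5,100],-0.234+np.pi/2)
E
```

```text
5.8667
shift tool xyz mm [-100.3  193.5   63.1] toolx [1.    0.002 0.013] tooly [ 0.002 -1.    -0.007] tcp [579.1 251.7 165.8]
turn 0.2358
```

Emit:
{"method": "arm_command", "body": {"plan": [-0.095,0.192,0.05,0.235,0.06,-0.095,0.192,0.05,0.235,0.06,-0.095,0.192,0.05,0.235,0.06,-0.095,0.192,0.05,0.235,0.06,-0.095,0.192,0.05,0.235,0.06,-0.095,0.192,0.05,0.235,0.06,-0.095,0.192,0.05,0.235,0.06,-0.095,0.192,0.05,0.235,0.06,-0.095,0.192,0.09,0.235,0.06,-0.095,0.192,0.12,0.235,0.06,-0.095,0.192,0.132,0.235,0.06,-0.095,0.192,0.132,0.235,0.06,-0.095,0.192,0.132,0.235,0.06]}}

```text
time_s: 6.95
tcp_pos: [481.9, 59.2, 25.1]
orientation: [-0.0, 0.993, -0.116, 0.0]
force: [-0.2, -0.1, -0.2]
opening: 0.692
grasp_force: 0.0
```

Emit:
{"method": "arm_command", "body": {"plan": [0.0,0.0,0.0,0.0,0.02,0.0,0.0,0.0,0.0,0.02,0.0,0.0,0.0,0.0,0.02,0.0,0.0,0.0,0.0,0.02,0.0,0.0,0.0,0.0,0.02,0.0,0.0,0.0,0.0,0.02,0.0,0.0,-0.03,0.0,0.02,0.0,0.0,-0.06,0.0,0.02,0.0,0.0,-0.08,0.0,0.02,0.0,0.0,-0.08,0.0,0.02,0.0,0.0,-0.08,0.0,0.02], "newtons": 15}}

```text
time_s: 7.87
tcp_pos: [480.8, 57.8, 106.7]
orientation: [-0.001, 0.993, -0.117, 0.001]
force: [-0.1, 0.3, -0.9]
opening: 0.345
grasp_force: 14.9
```

```bash
python3 - <<'E'
from h import *
s=r.sense();print(s["time_s"],s["opening"],s["grasp_force"]); tool([379,258,106],np.pi/2)
E
```

```text
7.8667 0.34466060092168505 14.927995204925537
shift tool xyz mm [-145.7 -170.9    0.7] toolx [ 0.972 -0.233  0.002] tooly [-0.233 -0.972 -0.002] tcp [480.8  57.8 106.7]
turn -0.2352
```

Emit:
{"method": "arm_command", "body": {"plan": [-0.145,-0.171,0.0,-0.235,0.02,-0.145,-0.171,0.0,-0.235,0.02,-0.145,-0.171,0.0,-0.235,0.02,-0.145,-0.171,0.0,-0.235,0.02,-0.145,-0.171,0.0,-0.235,0.02,-0.145,-0.171,0.0,-0.235,0.02,-0.145,-0.171,0.0,-0.235,0.02,-0.145,-0.171,0.0,-0.235,0.02,-0.145,-0.171,0.03,-0.235,0.02,-0.145,-0.171,0.055,-0.235,0.02,-0.145,-0.171,0.07,-0.235,0.02,-0.145,-0.171,0.075,-0.235,0.02,-0.145,-0.171,0.075,-0.235,0.02,-0.145,-0.171,0.075,-0.235,0.02]}}

```text
time_s: 9.03
tcp_pos: [379.4, 256.3, 30.1]
orientation: [0.001, 1.0, -0.001, -0.001]
force: [0.4, -1.3, -0.8]
opening: 0.346
grasp_force: 14.9
```

Emit:
{"method": "arm_command", "body": {"plan": [0.0,0.0,0.0,0.0,0.05,0.0,0.0,0.0,0.0,0.05,0.0,0.0,0.0,0.0,0.05,0.0,0.0,0.0,0.0,0.05,0.0,0.0,-0.02,0.0,0.05,0.0,0.0,-0.05,0.0,0.05,0.0,0.0,-0.09,0.0,0.05,0.0,0.0,-0.13,0.0,0.05,0.0,0.0,-0.17,0.0,0.05,0.0,0.0,-0.2,0.0,0.05,0.0,0.0,-0.2,0.0,0.05]}}

```text
time_s: 9.95
tcp_pos: [381.8, 260.3, 237.9]
orientation: [-0.006, 1.0, 0.001, 0.005]
force: [-0.3, 0.6, 0.6]
opening: 0.576
grasp_force: 0.0
```

```bash
python3 - <<'E'
from h import *
tool([450,-180,230],-0.25+np.pi/2); print(r.sense()["time_s"])
E
```

```text
shift tool xyz mm [ 67.4 440.5   3.7] toolx [1.    0.002 0.011] tooly [ 0.002 -1.    -0.011] tcp [381.8 260.3 237.9]
turn 0.2516
9.95
```

Emit:
{"method": "arm_command", "body": {"plan": [0.04,0.46,0.0,0.25,0.06,0.04,0.46,0.0,0.25,0.06,0.04,0.46,0.0,0.25,0.06,0.04,0.46,0.0,0.25,0.06,0.04,0.46,0.0,0.25,0.06,0.04,0.46,0.0,0.25,0.06,0.04,0.46,0.0,0.25,0.06,0.04,0.46,0.0,0.25,0.06,0.04,0.46,0.0,0.25,0.06,0.04,0.46,0.0,0.25,0.06,0.04,0.46,0.0,0.25,0.06,0.04,0.46,0.0,0.25,0.06,0.04,0.46,0.0,0.25,0.06,0.04,0.46,0.0,0.25,0.06,0.04,0.46,0.0,0.25,0.06,0.04,0.46,0.0,0.25,0.06]}}

```text
time_s: 11.28
tcp_pos: [419.2, -201.0, 230.7]
orientation: [-0.0, 0.992, -0.123, 0.0]
force: [0.1, -0.4, 0.4]
opening: 0.688
grasp_force: 0.0
```

```bash
python3 - <<'E'
from h import *
import pickle
c=vision.camera("wrist");t=vision.camera("top");s=vision.camera("scene");pickle.dump((c,t,s,r.sense()),open("v3.pkl","wb"))
print(r.sense()["time_s"],r.sense()["tcp_pos"])
cv2.imwrite("pics/w3.png",cv2.resize(c["img"][:280,:,::-1],None,fx=1.5,fy=1.5,interpolation=cv2.INTER_CUBIC))
a=cv2.resize(t["img"][110:210,200:330,::-1],None,fx=6,fy=6,interpolation=cv2.INTER_CUBIC)
cv2.imwrite("pics/t3.png",a)
a=cv2.resize(t["img"][160:290,85:240,::-1],None,fx=2.5,fy=2.5,interpolation=cv2.INTER_CUBIC)
b=cv2.resize(s["img"][135:285,180:290,::-1],None,fx=4,fy=4,interpolation=cv2.INTER_CUBIC)
o=np.zeros((600,800,3),np.uint8);o[:a.shape[0],:a.shape[1]]=cv2.convertScaleAbs(a,alpha=1.5);h=b.shape[0];o[:600,340+20:800][:, :440]=b[:600]
o[:a.shape[0],:360]=cv2.convertScaleAbs(a[:,:360],alpha=1.5)
cv2.imwrite("pics/s3.png",o)
E
```

```text
11.4333 [ 419.44587374 -201.21923689  230.78541286]
```

View pics/w3.png

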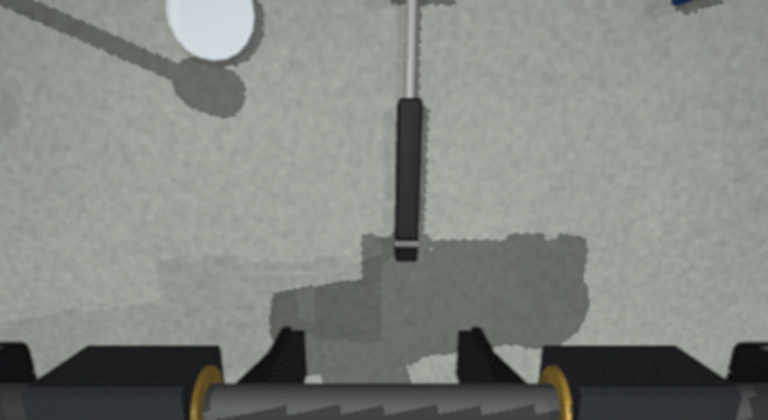

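View pics/t3.png

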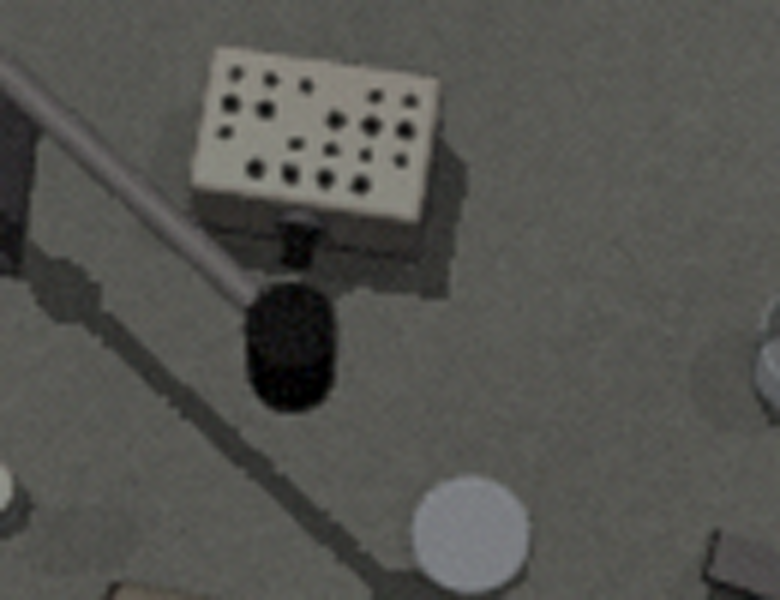

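View pics/s3.png

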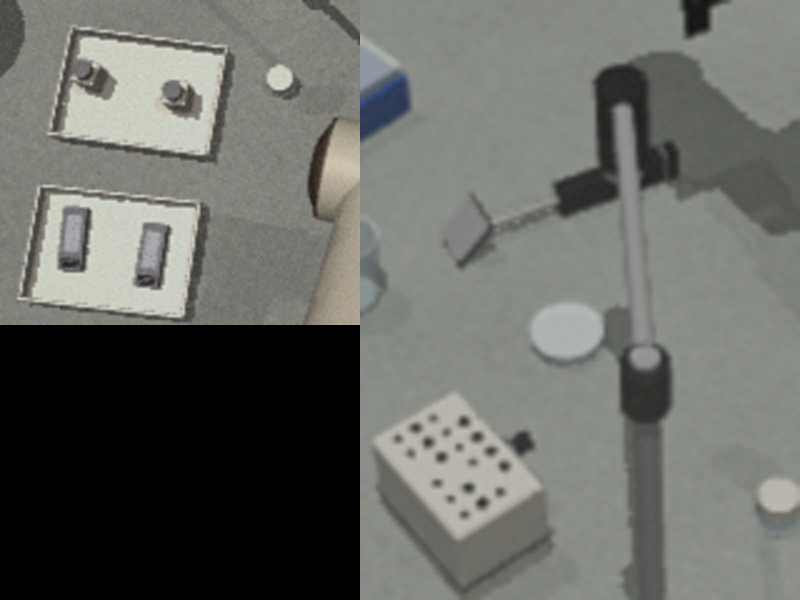

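Both items now stand or lie in their own trays, in the right half of each. In the wrist view the handle runs from (399-423,98) to (395-417,261). In the top crop the lens disc is centred near (291,367), the cartridge corners are at (217,46), (440,76), (419,221) and (192,189), and the port's end is near (299,260).

```bash
python3 - <<'E'
from h import *
import pickle
c,t,s,st=pickle.load(open("v3.pkl","rb"))
w=lambda p:plane(c,(p[0]/1.5-.17,p[1]/1.5-.17),34)[:2]
q=np.array([w(p) for p in [(399,98),(423,98),(417,261),(395,261)]])
a=q[0]+q[1]-q[2]-q[3];th=np.arctan2(a[1],a[0]);hm=q.mean(0);print("handle",hm,"ang",th,np.linalg.norm(a)/2,np.linalg.norm(q[0]-q[1]))
print("glass pred",hm+150*np.array([np.cos(th),np.sin(th)]))
T=lambda p:(p[0]/6+200-.4,p[1]/6+110-.4)
S=lambda p:((p[0]-360)/4+180-.4,p[1]/4+135-.4)
lb=T((291,367));lt=T((291,329))
print("lens top cam",plane(t,lb,270),plane(t,lt,358),"tri",tri([t,s],[lb,S((645,406))]))
P=T((299,260));print("port",plane(t,P,65),"tri",tri([t,s],[P,S((526,441))]))
k=np.array([plane(t,T(p),90)[:2] for p in [(217,46),(440,76),(419,221),(192,189)]])
a=k[0]+k[1]-k[2]-k[3];ca=np.arctan2(a[1],a[0]);print("cart",k.mean(0),ca,"port from cart",k.mean(0)-65*np.array([np.cos(ca),np.sin(ca)]))
for n,p,z in [("dish",T((471,535)),15)]: print(n,plane(t,p,z))
g=[(688,264),(732,274),(724,306),(683,294)];print("glass",plane(t,(np.mean([x for x,_ in g])/3+90-.33,np.mean([y for _,y in g])/3+110-.33),22))
tool(list(hm)+[25],th+np.pi/2)
E
```

```text
handle [ 464.51427174 -231.74737094] ang -0.2606863351675784 117.46848277138072 16.794782945520353
glass pred [ 609.44626781 -270.40893474]
lens top cam [627.31569271 -31.55218357 270.        ] [619.95899864 -32.80897371 358.        ] tri [662.75744642  -6.04311615  69.94989746]
port [737.83904057 -22.97154388  65.        ] tri [737.38750597 -22.74610439  65.66449405]
cart [798.38021837 -25.90617334] -0.04825324944275806 port from cart [733.45587591 -22.77092912]
dish [ 614.16611796 -125.44118005   15.        ]
glass [ 609.69056825 -271.78195959   22.        ]
shift tool xyz mm [ 51.1  18.6 205.8] toolx [ 0.97  -0.245  0.001] tooly [-0.245 -0.97  -0.   ] tcp [ 419.4 -201.2  230.8]
turn 0.0132
```

The item I called the scene lens was the post top; the camera head is the upper black cylinder at (622,65-175) in that picture. I'll grasp the handle and recheck the lens.

Emit:
{"method": "arm_command", "body": {"plan": [0.066,0.019,0.05,0.012,0.06,0.066,0.019,0.09,0.012,0.06,0.066,0.019,0.13,0.012,0.06,0.066,0.019,0.16,0.012,0.06,0.066,0.019,0.18,0.012,0.06,0.066,0.019,0.195,0.012,0.06,0.066,0.019,0.205,0.012,0.06,0.066,0.019,0.205,0.012,0.06,0.066,0.019,0.205,0.012,0.06,0.066,0.019,0.205,0.012,0.06]}}

```text
time_s: 12.27
tcp_pos: [479.6, -236.9, 26.7]
orientation: [0.0, 0.992, -0.13, 0.001]
force: [-0.4, -0.5, 0.4]
opening: 0.691
grasp_force: 0.0
```

Emit:
{"method": "arm_command", "body": {"plan": [0.0,0.0,0.0,0.0,0.01,0.0,0.0,0.0,0.0,0.01,0.0,0.0,0.0,0.0,0.01,0.0,0.0,0.0,0.0,0.01,0.0,0.0,0.0,0.0,0.01,0.0,0.0,0.0,0.0,0.01,0.0,0.0,0.0,0.0,0.01,0.0,0.0,-0.02,0.0,0.01,0.0,0.0,-0.043,0.0,0.01,0.0,0.0,-0.043,0.0,0.01,0.0,0.0,-0.043,0.0,0.01,0.0,0.0,-0.043,0.0,0.01], "newtons": 40}}

```text
time_s: 13.27
tcp_pos: [477.8, -236.8, 68.0]
orientation: [-0.0, 0.991, -0.131, -0.001]
force: [-1.0, 1.0, -1.7]
opening: 0.201
grasp_force: 40.0
```

```bash
python3 - <<'E'
from h import *
import pickle
c,t,s,st=pickle.load(open("v3.pkl","rb"))
# dark head masks
for n,im,(r0,r1,c0,c1) in [("top",t["img"],(154,180,238,260)),("scene",s["img"],(148,182,234,258))]:
    m=(im[r0:r1,c0:c1].max(2)<(28 if n=="top" else 45)); ys,xs=np.nonzero(m)
    print(n); print("\n".join("".join(".#"[v] for v in row) for row in m.astype(int)))
for x in (605,612,619,626): print(x,[proj(k,[x,-32,z]).round(1) for k in (t,s) for z in (270,358)])
st=r.sense(); print(st["opening"],st["grasp_force"]); tool([489,-43,st["tcp_pos"][2]],0.08+np.pi/2)
E
```

```text
top
..........####........
......................
......................
..........#...........
.......#######........
......##########......
.....############.....
....#############.....
....#############.....
....#############.....
...##############.....
...##############.....
.....#########.##.....
...###############....
...##############.....
....#############.....
....#############.....
....#############.....
....#############.....
....#############.....
.....############.....
.....###########......
......##########......
.......#######........
......................
......................
scene
........................
........................
........................
........................
..........####..........
.......#########........
......#.#.######........
.....####..###.##.......
......#...#.#####.......
......#.##.######.......
......##.#.##.###.......
......###.#.#####.......
......####....###.......
......###.....###.......
......##.......##.......
......##.......##.......
......##.......###......
......##.......##.......
......##........#.......
......###......##
[... 230 characters left out ...]
..
.................####...
....#............####...
.................####...
......#..........##.....
...#.#.#................
605 [array([247.4, 179.1]), array([247.1, 170.4]), array([250.2, 175.2]), array([249.6, 152.4])]
612 [array([247.7, 176.5]), array([247.4, 167.6]), array([248.4, 176.4]), array([247.7, 153.5])]
619 [array([247.9, 173.9]), array([247.7, 164.8]), array([246.6, 177.5]), array([245.8, 154.6])]
626 [array([248.2, 171.3]), array([248., 162.]), array([244.7, 178.6]), array([243.8, 155.7])]
0.201154556476833 39.98670207336545
shift tool xyz mm [-3.950e+01 -1.901e+02  1.000e-01] toolx [ 0.966 -0.259 -0.001] tooly [-0.259 -0.966 -0.   ] tcp [ 477.8 -236.8   68. ]
turn -0.3424
```

Emit:
{"method": "arm_command", "body": {"plan": [-0.004,-0.019,-0.001,-0.034,0.01,-0.008,-0.038,-0.001,-0.068,0.01,-0.012,-0.057,-0.001,-0.102,0.01,-0.016,-0.076,-0.001,-0.136,0.01,-0.02,-0.095,-0.001,-0.17,0.01,-0.025,-0.114,-0.001,-0.204,0.01,-0.029,-0.133,-0.001,-0.238,0.01,-0.033,-0.152,-0.001,-0.272,0.01,-0.037,-0.171,-0.001,-0.306,0.01,-0.041,-0.19,-0.001,-0.34,0.01,-0.041,-0.19,-0.001,-0.34,0.01,-0.041,-0.19,-0.001,-0.34,0.01,-0.041,-0.19,-0.001,-0.34,0.01,-0.041,-0.19,-0.001,-0.34,0.01,-0.041,-0.19,-0.001,-0.34,0.01,-0.041,-0.19,-0.001,-0.34,0.01,-0.041,-0.19,-0.001,-0.34,0.01,-0.041,-0.19,-0.001,-0.34,0.01]}}

```text
time_s: 14.77
tcp_pos: [488.0, -43.3, 69.6]
orientation: [-0.0, 0.999, 0.039, 0.0]
force: [-0.1, 0.7, -1.8]
opening: 0.202
grasp_force: 40.0
```

```bash
python3 - <<'E'
from h import *
c=vision.camera("wrist");s=vision.camera("scene");st=r.sense()
print(st["tcp_pos"],st["orientation"],st["grasp_force"],st["opening"],np.abs(st["qvel"]).max())
M=rot(st["orientation"]);print(M[:,0])
a=cv2.resize(c["img"][:230,:,::-1],None,fx=1.5,fy=1.5,interpolation=cv2.INTER_CUBIC)[:300]
b=cv2.resize(s["img"][135:235,150:350,::-1],None,fx=3,fy=3,interpolation=cv2.INTER_CUBIC)
o=np.zeros((600,800,3),np.uint8);o[:300,:768]=a;o[300:,:600]=b
cv2.imwrite("pics/f4.png",o)
print("expected glass wrist",1.5*proj(c,[622,-32,65]),"scene",(proj(s,[622,-32,65])-[150,135])*3+[0,300])
E
```

```text
[488.06476611 -43.08097949  69.57892619] [-1.22458740e-05  9.99243073e-01  3.89008933e-02  3.50122326e-05] 39.9866981478408 0.20388931344636196 0.003441832746210495
[9.96973439e-01 7.77428955e-02 7.09242127e-05]
expected glass wrist [383.59090026 -73.45103139] scene [292.33049727 567.66640131]
```

View pics/f4.png

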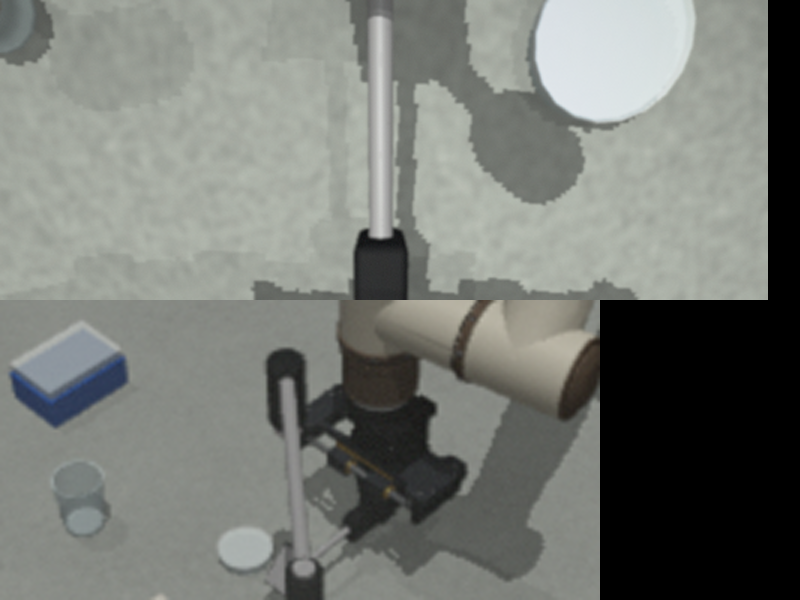

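The mirror is held with its stem running straight ahead at wrist column 380. The scene crop shows the glass near (285,570), close to the expected (292,568). I'll check its level more closely with the last picture.

```bash
python3 - <<'E'
from h import *
s=vision.camera("scene");t=vision.camera("top");st=r.sense();M=rot(st["orientation"]);p0=st["tcp_pos"].copy()
ax=np.array([M[0,0],M[1,0],0]);lat=np.array([-ax[1],ax[0],0]);g=p0+134.7*ax;g[2]=65
h=25/np.sqrt(2);up=np.array([0,0,1.])
pts={"ul":g-h*ax+h*up+24*lat,"ur":g-h*ax+h*up-24*lat,"lr":g+h*ax-h*up-24*lat,"ll":g+h*ax-h*up+24*lat,"hf":g-90*ax+12*up}
out=[]
for cam,(x0,y0) in [(s,(220,205)),(t,(220,135))]:
    a=cv2.resize(cam["img"][y0:y0+60,x0:x0+64,::-1],None,fx=6,fy=6,interpolation=cv2.INTER_CUBIC); out.append(cv2.convertScaleAbs(a,alpha=1.4))
    print({k:((proj(cam,v)-[x0,y0]+.4)*6).round(0) for k,v in pts.items()})
cv2.imwrite("pics/f5.png",np.hstack(out)); print(g,st["wrist_torque"])
E
```

```text
{'ul': array([221., 101.]), 'ur': array([157.,  54.]), 'lr': array([112., 134.]), 'll': array([175., 182.]), 'hf': array([282.,  12.])}
{'ul': array([125., 357.]), 'ur': array([221., 359.]), 'lr': array([222., 306.]), 'll': array([128., 303.]), 'hf': array([169., 504.])}
[622.36489753 -32.48503864  65.        ] [-0.04627077 -0.05104173 -0.00301274]
```

View pics/f5.png

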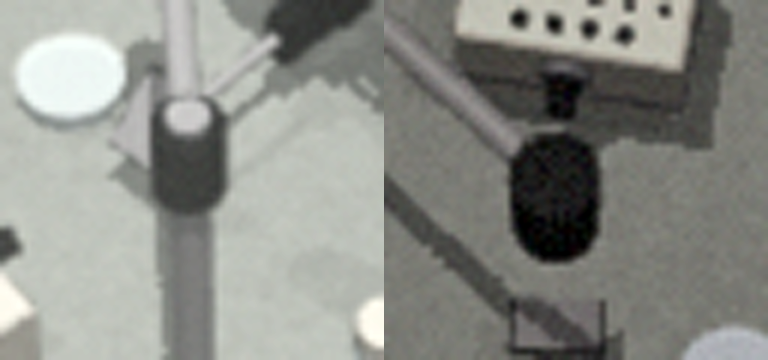

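The frame's edges in both views match the prediction to within about 1 px, roughly 3 mm. Its front edge is at (512-606,300) and its rear edge at y≈350 in the top crop, so the mirror is level and well inside tolerance. I'm handing in.

```bash
python3 -c "
from bench import r
s=r.sense();print(s['time_s'],s['grasp_force']);print(r.finish_job())"
```

```text
14.9667 39.98669652733952
the job is handed in; nothing more can be done
None
```

I handed the job in at 15 s: the bottle and cassette are in their own trays and the mirror is held level under the lens, facing the port, about 3 mm off centre by my camera measurements (the hand-in gave no verdict).

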